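Free the control module from its test cradle

TASK

Take the engine control module out of the test cradle: squeeze both tabs of the black lock cap together and, keeping them squeezed, turn the cap counter-clockwise as far as it goes; then lift the hold-down bar well up by its rod (past 50 degrees), slide the module out from beneath it and set it down, not dropped, flat and right way up in the middle of the empty tray. Leave the lock open and the bar up, and do not disturb the other things on the bench.

Things in the scene. Friction and masses are not known exactly. Their poses are not given: they have to be found in the camera images.
- cradle: The test cradle, a dark steel fixture fixed to the bench. Origin: underside of its base plate, midway across the module's slot, under the bar. x points away from its open front (the module slides out to -x), y from the bar's hinge side to the lock side, z up. Base plate x -115..75, y -85..140, 12 mm thick; the module stands on it between side rails (y +-26.5 to +-32.5, x -45..52, up to z = 26 mm).
- hood (a point): Centre of the top of the cradle's fixed rear hood: cradle (41, 0, 58) mm, axes as the cradle. The hood (x 22..60, y +-38.5, underside z = 52 mm in the cradle's frame) covers the module's rear 27 mm, so the module must slide at least 30 mm to -x before it can be lifted. A rear stop stands at cradle x = 52 mm.
- lock_seat (a point): Centre of the lock's sloping seat, where the cap's axis meets it: cradle (-62, 95, 44.5) mm, axes as the cradle. The axis leans 30 degrees from vertical to cradle -x (the open front). The seat's block fills cradle x -90..-25, y 62..128 mm. Two stop blocks on it reach 40 mm from the axis and 10 mm above the seat. Fingertips are clear from 14 mm above the seat upwards.
- cap_axis (a point): On the turning axis of the black lock cap, 35 mm above the seat. Turns with the cap: z = the axis, out of the seat; x points uphill to the bar while locked. The cap: a flange 54 mm across, 0 to 10 mm above the seat; a core 34 mm across up to 40 mm; a tongue reaching 48 mm along +x, 2 to 8 mm above the seat, lying over the bar's tip while locked.
- tab_a_face (a point): Centre of a squeeze tab's outer face, 35 mm above the seat; rides with the tab. Each tab: an upright plate 24 mm wide, 13 to 52 mm above the seat, its outer face 31 mm from the axis released, 23 mm fully squeezed (62 and 46 mm across both). The line through both tabs lies 70 degrees counter-clockwise of the cap's x. y points radially out, z along the axis.
- tab_b_face (a point): The same on the opposite tab.
- tab_a (a joint): How far tab a is squeezed in, m: 0 released, 0.008 fully in; sprung, 7 to 12 N. More than about 0.004 frees it.
- tab_b (a joint): The same for tab b. Both must be in while the cap starts to turn; a tooth under each meets a stop block otherwise.
- lock_cap (a joint): Turn of the cap, rad: 0 locked, grows counter-clockwise as seen from above along its axis, 1.0 at its end stop; about 0.12 N m of friction, stays where left. It holds the bar down until about 0.8.
- bar (a joint): Angle of the hinged hold-down bar, rad: 0 down, grows as it is lifted, 1.25 at its stop (still leaning over the slot). Stiff hinge: stays where left; lifting takes about 4 N at the rod.
- bar_hinge (a point): On the bar's hinge axis, which is parallel to the cradle's x: cradle (0, -60, 56) mm. The frame turns with the bar, y along it. The bar: flat steel, 24 mm wide, 10 mm thick, reaching 158 mm to the lock side (a side tip to 178 mm, 34 mm to -x, goes under the cap's tongue). A rib under it sits in the module's cross groove while it is down.
- bar_grip (a point): Middle of the free length of the bar's round lifting rod, 14 mm across, parallel to the hinge axis, 150 mm from it, standing out 60 mm from the bar to the cradle's +x side (12..72 mm); this point is 46 mm from the bar's midline. 44 mm of free height below it while the bar is down.
- module: The engine control module, a finned aluminium box 150 (x) by 48 (y) by 36 mm (z), about 0.4 kg. Origin: centre of its underside. Starts in the cradle with parallel axes, origin at cradle (-26, 0, 12) mm; its front 55 mm stands clear of the rails. A cross groove 18 mm wide, 12 mm deep is cut in its top at x = +26.
- tray: The empty shallow grey tray, fixed, outside 200 (x) by 120 (y) by 30 mm (z), walls and floor 4 mm. Origin: centre of its underside. It may stand on either side of the cradle.
- full_tray: A like tray with six valve lifters standing in it, 50 mm tall overall, fixed; stands on the other side. Not to be used.
- spray_can: Bystander: a standing grey spray can, 62 mm across, 190 mm tall; origin at the centre of its underside.
- oil_filter: Bystander: a standing black oil filter, 76 mm across, 90 mm tall; origin at the centre of its underside.
- piston: Bystander: a standing aluminium piston, 79 mm across, 60 mm tall; origin at the centre of its underside.
- pulley: Bystander: a dark toothed timing pulley lying flat, 122 mm across, 34 mm tall; origin at the centre of its underside.
- carton: Bystander: a plain cardboard box, 120 (x) by 80 (y) by 60 mm (z); origin at the centre of its underside.
- injector: Bystander: a fuel injector lying along its x axis, from x = -50 to +110 mm, 26 mm wide and tall; origin on its underside.
- socket: Bystander: a steel deep socket standing on the cradle's base in its rear corner on the hinge side, 24 mm across, 60 mm tall; origin at the centre of its underside.
- conrod: Bystander: a connecting rod lying flat along its x axis, from x = -98 to +73 mm, 56 mm wide, 20 mm thick; origin on its underside.
Things that resemble listed ones, but are neither listed nor needed, are in the scene too. What is shaped like the module but blue or red is not meant.

How it is judged:
On the way, in this order (a step that is already met when the one before it is completed fails the run):
1. the cap is turned open (past 0.85 rad) with both tabs still squeezed in more than 3 mm (value of joint lock_cap above 0.85 rad and value of joint each of tab_a, tab_b above 0.003 m), for 0.1 s.
2. the bar is lifted past 0.8 rad (value of joint bar above 0.8 rad), for 0.2 s.
3. the module has slid at least 30 mm out along its slot (x of module in the frame of cradle below -0.056 m and y of module in the frame of cradle between -0.03 and 0.03 m), for 0.05 s.
At the end, for the whole second after the job is handed in: The module lies at rest, right way up and flat (within 0.1 rad) on the floor of the empty tray, its centre within 30 mm lengthwise and 35 mm crosswise of the tray's centre; the cap is open (past 0.85 rad) with its tabs released, and the bar is up (past 0.8 rad) (value of joint lock_cap above 0.85 rad and value of joint bar above 0.8 rad and value of joint each of tab_a, tab_b below 0.003 m and x of module in the frame of tray between -0.03 and 0.03 m and y of module in the frame of tray between -0.035 and 0.035 m and z of module in the frame of tray between -0.002 and 0.01 m and angle between module's own z axis and vertical below 0.1 rad and linear speed of module below 0.02 m/s); the robot touches nothing.
It fails at once if the module is dropped: it moves faster than 0.6 m/s while the fingers do not hold it (linear speed of module above 0.6 m/s and contact force between the fingers and module below 0.3 N).
It fails at once if a bystander (can, filter, piston, pulley, carton, injector, socket or conrod) is moved over 25 mm (distance of any of spray_can, oil_filter, piston, pulley, carton, injector, socket, conrod from where it was at the start of the episode above 0.025 m).
It also fails if it takes over 61 s, if anything falls off the work surface, if the arm or the gripper's body presses on something with over 40 N, if the wrist force passes 120 N, or if a joint passes its speed limit or range.

ROBOT

A 6-joint arm with a two-finger parallel gripper is mounted at the origin on the work surface. World frame = base frame: x ahead of the robot, y to its left, z up, the work surface at z = 0. Lengths are in m, angles in rad, forces in N, time in s.
With the tool pointing down it reaches from about 0.25 to 0.8 m from the base axis. Payload 8.5 kg.
Tool frame: the origin (TCP) lies on the centre line of the jaws, within the pads' length; the fingertips stand ahead of it and the grasp point (between the pads) is the TCP (ctrl.tip_reach is the y of the fingertips in the tool frame, in m); y points along the fingers, x is the direction in which the jaws open and shut, and the axes are right-handed (so a half turn about y gives the same grasp; the last joint's range is limited). The gripper opens to 85 mm and grips with 20 to 120 N. Pads are 22 mm wide; open, the fingers measure 114 mm over their backs; the gripper's body (76 mm by 85 mm) begins 54 mm behind the grasp point. The pads swing forward as they close: fully open they stand 13 mm farther back than shut.
Start: joints at [1.286, 0.238, -0.013, 1.319, 0, 1.571], TCP at [0.147, 0.504, 0.25] pointing down, gripper open.
Joint ranges: [-2.66, 2.66], [-1.03, 1.9], [-1.14, 1.46], [-1.82, 2.27], [-1.45, 1.34], [-3.14, 3.14]. Speed limits (rad/s): [2.22, 2.22, 2.79, 3.14, 3.14, 3.14].

INTERFACE

Orientations are given as [roll, pitch, yaw] about the fixed x, y, z axes, in that order (R = Rz(yaw) Ry(pitch) Rx(roll)).
In Python, from rig import ctrl, optics, nets gives the robot as it stands.
- The arm moves only by the tool jog_arm, never from a script. Its argument "commands" is one flat list of numbers, 7 for each row, row after row: the turn, a rotation vector about the tool's x, y, z in rad, then the shift along the tool's x, y, z in mm, then the finger opening in mm, from 0 to 85.4. A call has 1 to 20 rows; each row is the pose to reach, as a shift and turn from the pose commanded when the call began, along the tool's axes at that moment; what a row does not reach only later rows make up. A row lasts 1/8 s, in which the tool goes at most 62.5 mm and 10.7 degrees, less where a joint would pass 70% of its speed; a pose out of reach is approached as far as the arm can. A call with a gripper value outside its range is refused whole. The fingers move at their own pace and stop on an object; "squeeze" is the grip in N (left out, the last holds). Time passes only in rows, so rows that repeat a pose let the fingers close. It gives the time, the measured TCP pose, the force and the opening at its end, in the units of the state.
- ctrl.get_obs(): the state, without advancing time (a new reading comes with each control period).
- optics.grab_frame(name): name is "scene" or "top" or "wrist"; returns (picture, depth): 480x640x3 uint8, red, green, blue; 480x640 float32, m along the optical axis (not along the pixel's ray), 0 where there is no reading.
- optics.calibration(name): a dict with "fovy" (degrees; the focal length in pixels is half the picture's height over the tangent of half this angle, whatever the lens; pixels are square), "cx", "cy" (the principal point, pixels), "T" (4x4, takes a point from camera to world coordinates). Camera axes: x right, y up, looking along -z (the intrinsics and any distortion apply to the point x, -y, -z); pixel columns grow to the right and rows downward; lengths in m; the calibration is good to about 2 mm. A picture is of the moment at which its call begins: read the wrist's pose just before it. calibration takes no time and is no camera call; for the wrist camera it gives the pose at the moment of the call.
- ctrl.close_job(): hands the job in, once; it reports no verdict.
Trained networks look in the newest picture that a camera, given by its name, has taken for a name from the list of things; names that differ only in an ending like _2 or _b are one class to them, and where a whole thing is asked for, a point or a joint stands for the part that bears it (a point fixed in the world has none). Each returns a list of dicts, best first, with "conf" (0 to 1); they miss things now and then, are a little off and sometimes report something else, mostly with a low value. They report only what shows in the picture. A call takes as long as a camera call. They do not tell look-alikes from the thing itself.
- nets.search_frame(camera, thing): "box" ([left, top, right, bottom] in pixels, round what is visible of it).
- nets.tip_of(camera, thing): "pixel" ([row, column] in pixels: a listed point, or the origin of a listed thing).
The state is a dict: "time_s": time; "qpos": joint angles; "qd": joint speeds; "joint_efforts": joint torques, N m; "eef_pos": TCP position; "ee_rot": TCP orientation; "force": force on the tool from outside, world axes, zero at the start; "ft_torque": the same for the moment, N m; "grip_width": finger opening in m.
Only numpy, scipy, OpenCV 4.12 (cv2) and the standard library are available. Lean on these libraries where they do the work, as an engineer would, in place of code of your own. Each camera call takes 0.05 s, during which the arm holds its last target.

## Working session

There is one attempt and no reset: what is moved stays moved. The work goes in short steps, Python scripts to look and compute and a tool call to move; the robot and the scene stay as the last step left them, time stands still between calls to the robot, and variables do not carry over. Pictures are saved under pics/ and viewed, and the job is handed in when it is done.

Besides the shell and the picture viewer there is one more tool, called after "Request:" as name(argument=value, ...) on one line, values as JSON. jog_arm: Moves the arm, as the interface text tells. Its arguments: {"type":"object","properties":{"commands":{"type":"array","items":{"type":"number"}},"squeeze":{"type":"number"}},"required":["commands"]}

```bash
ls -la; mkdir -p pics
python3 - <<'E'
from rig import ctrl, optics, nets
import cv2, numpy as np
o=ctrl.get_obs(); print({k:np.round(v,4).tolist() for k,v in o.items()}, ctrl.tip_reach)
for n in ["scene","top","wrist"]:
    p,d=optics.grab_frame(n); cv2.imwrite(f"pics/{n}0.png",p[:,:,::-1]); np.save(f"pics/{n}0.npy",d)
    c=optics.calibration(n); print(n,{k:np.round(v,4).tolist() for k,v in c.items()})
E
```

```text
total 12
drwxr-xr-x  3 agent agent 4096 Dec  7 07:09 .
drwxr-xr-x 23 root  root  4096 Dec  7 07:08 ..
drwxr-xr-x  2 agent agent 4096 Dec  7 07:09 pics
{'time_s': 0.0, 'qpos': [1.286, 0.2388, -0.0143, 1.3192, 0.0, 1.5708], 'qd': [0.0007, 0.0017, 0.0004, 0.0008, 0.0006, 0.0012], 'joint_efforts': [0.0014, -53.8775, 34.6433, 0.0184, 0.0001, -0.0], 'eef_pos': [0.1474, 0.5035, 0.2497], 'ee_rot': [-1.5708, 0.0015, 1.286], 'force': [-0.1476, -0.7315, 0.5306], 'ft_torque': [-0.0311, 0.0663, 0.0323], 'grip_width': 0.0854} 0.019
scene {'fovy': 48.8203, 'cx': 311.0736, 'cy': 248.0191, 'T': [[0.6532, -0.4774, 0.5877, 1.1696], [0.757, 0.3974, -0.5187, -0.6064], [0.0141, 0.7837, 0.621, 0.8469], [0.0, 0.0, 0.0, 1.0]]}
top {'fovy': 56.3319, 'cx': 317.4226, 'cy': 238.4874, 'T': [[-0.0302, 0.9976, -0.062, 0.3882], [-0.9995, -0.0309, -0.0097, 0.0084], [-0.0116, 0.0616, 0.998, 1.0608], [0.0, 0.0, 0.0, 1.0]]}
wrist {'fovy': 61.1246, 'cx': 313.9221, 'cy': 244.2487, 'T': [[0.2814, -0.9237, -0.2601, 0.0807], [0.9596, 0.2707, 0.0769, 0.5216], [-0.0006, -0.2712, 0.9625, 0.3731], [0.0, 0.0, 0.0, 1.0]]}
```

View pics/scene0.png

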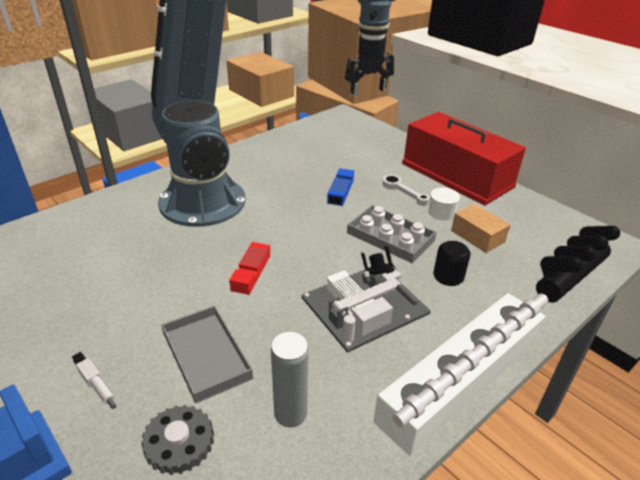

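View pics/top0.png

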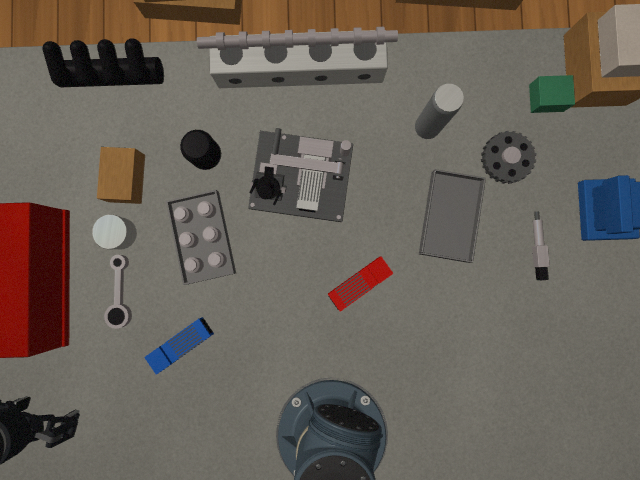

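View pics/wrist0.png

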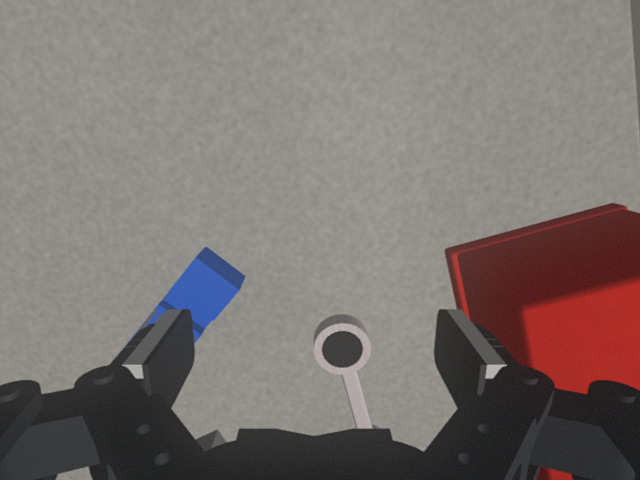

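The top view shows the cradle at about (300,175) with its fins facing the robot, the empty tray at (452,216), the full tray at (202,238), and blue and red look-alike modules at (180,346) and (360,284). The black cap is at (266,187).

```bash
cat > h.py <<'E'
from rig import ctrl, optics, nets
import cv2, numpy as np
from scipy.spatial.transform import Rotation as Rn
def K(c): 
    f=240/np.tan(np.radians(c['fovy'])/2); return f,c['cx'],c['cy'],np.array(c['T'])
def cloud(d,c):
    f,cx,cy,T=K(c); v,u=np.mgrid[0:480,0:640]
    P=np.stack([(u-cx)/f*d,-(v-cy)/f*d,-d],-1)
    return P@T[:3,:3].T+T[:3,3]
def proj(P,c):
    f,cx,cy,T=K(c); q=(np.asarray(P,float)-T[:3,3])@T[:3,:3]
    return np.stack([cx+f*q[...,0]/-q[...,2],cy-f*q[...,1]/-q[...,2]],-1)
def atz(u,v,z,c):
    f,cx,cy,T=K(c); r=T[:3,:3]@np.array([(u-cx)/f,-(v-cy)/f,-1]); t=(z-T[2,3])/r[2]; return T[:3,3]+t*r
E
python3 - <<'E'
from h import *
for n in ["scene","top"]:
    d=np.load(f"pics/{n}0.npy"); c=optics.calibration(n); P=cloud(d,c)
    z=P[...,2]; ok=d>0
    print(n,'table z',np.percentile(z[ok&(abs(z)<.02)],[5,50,95]))
    np.save(f"pics/{n}0P.npy",P)
    if n=="top":
        for (u,v) in [(300,175),(452,216),(312,185),(332,213),(262,205),(455,170),(345,150),(280,165),(266,187),(318,145),(202,238)]:
            print(u,v,np.round(P[v,u],4))
    for t in ["cradle","hood","lock_seat","cap_axis","tab_a_face","tab_b_face","bar_hinge","bar_grip","module","tray","full_tray","socket"]:
        optics.grab_frame(n) if t=="cradle" else 0
        r=nets.tip_of(n,t)[:2]
        for k in r:
            v,u=k['pixel']; print(t,round(k['conf'],2),round(u,1),round(v,1))
E
```

```text
scene table z [-0.00393332 -0.00060398  0.011139  ]
cradle 0.92 359.2 321.6
cradle 0.65 435.7 211.4
hood 0.82 373.1 311.3
lock_seat 0.84 377.9 272.0
lock_seat 0.48 87.5 374.8
cap_axis 0.93 377.9 254.9
cap_axis 0.74 338.9 303.6
tab_a_face 0.45 387.9 252.9
tab_b_face 0.66 362.7 265.1
bar_hinge 0.88 338.8 303.5
bar_hinge 0.19 179.7 441.7
bar_grip 0.93 405.8 295.9
bar_grip 0.75 375.5 271.2
module 0.93 250.2 272.4
module 0.75 357.1 304.9
tray 0.91 202.1 355.8
full_tray 0.88 388.0 236.4
socket 0.86 345.0 341.3
top table z [-0.00402856 -0.00065213  0.00635878]
300 175 [0.6031 0.0549 0.0214]
452 216 [ 0.4973 -0.3009  0.003 ]
312 185 [0.5736 0.0269 0.0484]
332 213 [ 0.5123 -0.0175  0.0122]
262 205 [0.5364 0.1469 0.0123]
455 170 [ 6.074e-01 -3.141e-01  5.000e-04]
345 150 [ 0.6461 -0.0496  0.0709]
280 165 [0.6208 0.0983 0.0541]
266 187 [0.5661 0.1278 0.0831]
318 145 [0.6627 0.0104 0.0591]
202 238 [0.4636 0.2926 0.0019]
cradle 0.78 317.6 167.8
cradle 0.26 539.2 255.2
hood 0.65 317.5 148.0
hood 0.53 312.5 177.0
lock_seat 0.56 271.3 183.3
lock_seat 0.43 339.2 170.5
cap_axis 0.93 261.4 195.3
cap_axis 0.43 314.8 148.7
tab_b_face 0.55 279.6 199.4
bar_hinge 0.83 341.6 169.0
bar_hinge 0.46 279.7 197.5
bar_grip 0.71 276.8 142.2
module 0.73 357.5 283.1
module 0.55 313.1 174.8
tray 0.7 449.4 218.0
full_tray 0.74 204.7 238.3
full_tray 0.37 121.6 234.0
socket 0.53 343.5 152.6
socket 0.33 338.8 169.2
```

Run:
```python
from h import *
p=cv2.imread("pics/top0.png"); cr=p[115:235,235:365]; cv2.imwrite("pics/topcrop.png",cv2.resize(cr,None,fx=6,fy=6,interpolation=cv2.INTER_CUBIC)[:600,:780] if 0 else cv2.resize(cr,None,fx=5,fy=5,interpolation=cv2.INTER_CUBIC))
P=np.load("pics/top0P.npy"); 
# plate mask: z between 7 and 120 near cradle
m=(P[...,2]>.007)&(P[...,0]>.45)&(P[...,0]<.78)&(P[...,1]>-.12)&(P[...,1]<.2)
m=cv2.morphologyEx(m.astype(np.uint8),cv2.MORPH_OPEN,np.ones((3,3)))
n,l,s,ce=cv2.connectedComponentsWithStats(m); i=1+np.argmax(s[1:,4]); print(s[i])
q=P[l==i]; q=q[q[:,2]<.02]; r=cv2.minAreaRect((q[:,:2]*1000).astype(np.float32)); print(r)
# tray
m=(P[...,2]>.015)&(P[...,0]>.35)&(P[...,0]<.64)&(P[...,1]>-.40)&(P[...,1]<-.2)
q=P[m]; print(len(q), cv2.minAreaRect((q[:,:2]*1000).astype(np.float32)))
```

```text
[ 248  128  105   94 7474]
((604.42431640625, 54.437522888183594), (225.14768981933594, 190.56166076660156), 80.06974792480469)
983 ((523.435302734375, -312.2052917480469), (141.9073028564453, 260.2650451660156), 78.023193359375)
```

View pics/topcrop.png

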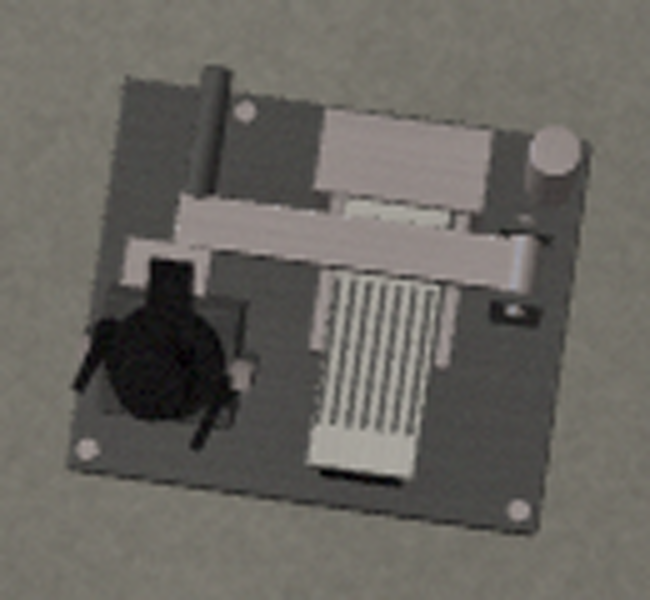

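```bash
cat >> h.py <<'E'
YAW=np.radians(-9.93); ORG=np.array([.6194,.0239,0.])
def RC(): return Rn.from_euler('z',YAW).as_matrix()
def cw(p): return ORG+RC()@(np.asarray(p,float)/1000)   # cradle mm -> world
def capframe(turn=0):
    X=np.array([np.sqrt(.75),0,.5]);Z=np.array([-.5,0,np.sqrt(.75)]);Y=np.cross(Z,X)
    return RC()@np.stack([X,Y,Z],1)@Rn.from_euler('z',turn).as_matrix()
SEAT=np.array([-62,95,44.5])
def cap(h): return cw(SEAT+h*np.array([-.5,0,np.sqrt(.75)]))
def capgrasp(h,turn=0,flip=False,dang=0):
    F=capframe(turn+np.radians(70)+dang+(np.pi if flip else 0))
    # tool x = F x ; tool y = -F z ; tool z = x cross y
    x=F[:,0]; y=-F[:,2]; return np.stack([x,y,np.cross(x,y)],1), cap(h)
def state():
    o=ctrl.get_obs(); return Rn.from_euler('xyz',o['ee_rot']).as_matrix(), np.array(o['eef_pos']), o
def goto(R,p,R0=None,p0=None):
    if R0 is None: R0,p0,_=state()
    rv=Rn.from_matrix(R0.T@R).as_rotvec(); s=R0.T@(np.asarray(p)-p0)*1000
    print("rot",np.round(rv,3),"mm",np.round(s,1),"deg",round(np.degrees(np.linalg.norm(rv)),1),"dist",round(np.linalg.norm(s),1))
E
python3 - <<'E'
from h import *
print(cap(35),cw([-26,0,48]),cw([46,90,56]))
for f in (0,1): goto(*capgrasp(135,flip=f))
c=optics.calibration("scene"); ct=optics.calibration("top")
for nm,p in dict(cradle=[0,0,0],hood=[41,0,58],seat=SEAT,grip=[46,90,56],hinge=[0,-60,56]).items(): print(nm,proj(cw(p),c).round(1),proj(cw(p),ct).round(1))
print('cap',proj(cap(35),c).round(1),proj(cap(35),ct).round(1))
E
```

```text
[0.55747324 0.13118619 0.07481089] [0.5937895  0.02838357 0.048     ] [0.68023092 0.10461926 0.056     ]
rot [-0.511  0.232 -0.12 ] mm [-247.9   88.9 -448.5] deg 32.9 dist 520.1
rot [-0.173 -2.812  0.739] mm [-247.9   88.9 -448.5] deg 166.9 dist 520.1
cradle [358.7 315.7] [313.2 169.7]
hood [371.7 308.5] [315.2 146.5]
seat [378.3 270.8] [267.9 186.2]
grip [406.7 295.8] [276.5 139.2]
hinge [337.2 307.3] [338.9 168. ]
cap [375.  256.6] [265.  191.5]
```

Request:
jog_arm(commands=[0,0.14,0,50,0,0,85])

```text
time_s: 1.58
eef_pos: [0.1611, 0.5502, 0.2512]
ee_rot: [-1.571, 0.001, 1.143]
force: [0.2, 0.5, 1.2]
grip_width: 0.0851
```

Run:
```python
from h import *
R,p,o=state(); print(o['qpos'],p,o['ee_rot'])
```

```text
[ 1.28602670e+00  3.22071768e-01  1.06661760e-01  1.35616219e+00
 -3.34182735e-05  1.71344647e+00] [0.16105294 0.55015    0.25120355] [-1.57093971e+00  7.63242727e-04  1.14337652e+00]
```

Run:
```python
from h import *
goto(*capgrasp(125))
```

```text
rot [-0.5    0.093 -0.156] mm [-228.2   98.7 -490.9] deg 30.5 dist 550.2
```

Request:
jog_arm(commands=[-0.5,0.093,-0.156,-228,98,-490,85,-0.5,0.093,-0.156,-228,98,-490,85,-0.5,0.093,-0.156,-228,98,-490,85,-0.5,0.093,-0.156,-228,98,-490,85,-0.5,0.093,-0.156,-228,98,-490,85,-0.5,0.093,-0.156,-228,98,-490,85,-0.5,0.093,-0.156,-228,98,-490,85,-0.5,0.093,-0.156,-228,98,-490,85,-0.5,0.093,-0.156,-228,98,-490,85,-0.5,0.093,-0.156,-228,98,-490,85,-0.5,0.093,-0.156,-228,98,-490,85])

```text
time_s: 2.95
eef_pos: [0.5137, 0.1419, 0.1522]
ee_rot: [-2.067, -0.172, 1.094]
force: [0.4, 0.8, 0.1]
grip_width: 0.0854
```

Run:
```python
from h import *
R,p,o=state(); print(o['qpos'].round(3) if hasattr(o['qpos'],'round') else o['qpos'])
c=optics.calibration("wrist"); im,d=optics.grab_frame("wrist"); cv2.imwrite("pics/w1.png",im[:,:,::-1]); np.save("pics/w1.npy",d); np.savez("pics/w1c.npz",**c)
goto(*capgrasp(125))
im=im[:,:,::-1].copy()
F=capframe(); 
def cp(a,r,h): return cap(0)+F@np.array([r*np.cos(a),r*np.sin(a),h])/1000
pts={'seat':cap(0),'c40':cap(40),'ta':cp(np.radians(70),31,52),'tb':cp(np.radians(250),31,52),'ton':cp(0,48,8)}
for k in [(-115,-85,12),(-115,140,12),(75,140,12),(75,-85,12),(-101,24,48),(-101,-24,48),(12,98,61),(-12,98,61),(72,90,56)]: pts[str(k)]=cw(k)
for k,v in pts.items():
    u=proj(v,c); print(k,u.round()); cv2.drawMarker(im,tuple(int(x) for x in u),(0,255,0),0,9)
cv2.imwrite("pics/w1m.png",im)
for t in ["cap_axis","tab_a_face","tab_b_face"]:
    for k in nets.tip_of("wrist",t)[:2]: print(t,round(k['conf'],2),np.round(k['pixel'][::-1],1))
```

```text
[ 0.421  0.055 -0.657  0.412 -0.282  0.877]
rot [-0.001  0.002  0.002] mm [-3.4 -0.2 -1.6] deg 0.2 dist 3.7
seat [312. 245.]
c40 [312. 265.]
ta [372. 272.]
tb [251. 272.]
ton [337. 315.]
(-115, -85, 12) [ 14. 249.]
(-115, 140, 12) [348. 123.]
(75, 140, 12) [397. 301.]
(75, -85, 12) [174. 374.]
(-101, 24, 48) [177. 246.]
(-101, -24, 48) [103. 272.]
(12, 98, 61) [350. 324.]
(-12, 98, 61) [342. 307.]
(72, 90, 56) [356. 358.]
cap_axis 0.95 [306.6 262.5]
tab_a_face 0.58 [365.6 260.2]
tab_b_face 0.6 [255.2 260.2]
```

View pics/w1m.png

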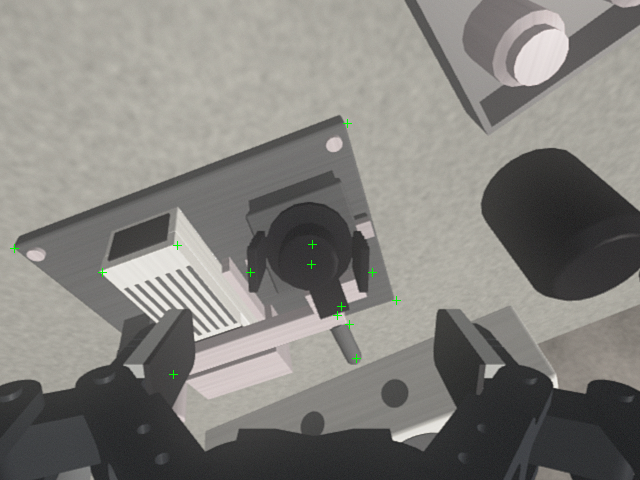

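Run:
```python
from h import *
goto(*capgrasp(125))
c=optics.calibration("wrist"); im,d=optics.grab_frame("wrist"); np.save("pics/w2.npy",d); np.savez("pics/w2c.npz",**c)
im=im[:,:,::-1].copy(); cv2.imwrite("pics/w2.png",im)
for t in ["cap_axis","tab_a_face","tab_b_face"]:
    for k in nets.tip_of("wrist",t)[:1]: print(t,round(k['conf'],2),np.round(k['pixel'][::-1],1))
F=capframe(); 
def cp(a,r,h,t=0): 
    a=np.radians(a); return cap(0)+F@np.array([r*np.cos(a)-t*np.sin(a),r*np.sin(a)+t*np.cos(a),h])/1000
print('pred',proj(cap(35),c),proj(cp(70,31,35),c),proj(cp(250,31,35),c))
def poly(P):
    cv2.polylines(im,[np.int32(np.round(proj(np.array(P),c)*8))],True,(0,255,0),1,cv2.LINE_AA,3)
for a in (70,250):
    for r in (31,):poly([cp(a,r,13,-12),cp(a,r,13,12),cp(a,r,52,12),cp(a,r,52,-12)])
poly([cp(a,17,40) for a in range(0,360,15)]); poly([cp(a,27,10) for a in range(0,360,15)])
poly([cw(k) for k in [(-115,-85,12),(-115,140,12),(75,140,12),(75,-85,12)]])
poly([cw(k) for k in [(-101,-24,48),(-101,24,48),(49,24,48),(49,-24,48)]])
poly([cw(k) for k in [(-12,-60,61),(-12,98,61),(12,98,61),(12,-60,61)]])
cv2.imwrite("pics/w2m.png",im)
```

```text
rot [-0.001  0.004  0.003] mm [-4.  -0.  -1.8] deg 0.3 dist 4.4
cap_axis 0.71 [304.4 264.4]
tab_a_face 0.77 [361.4 261.7]
pred [309.25111043 262.70429792] [365.31414134 262.81585105] [253.13563968 262.59264045]
```

View pics/w2m.png

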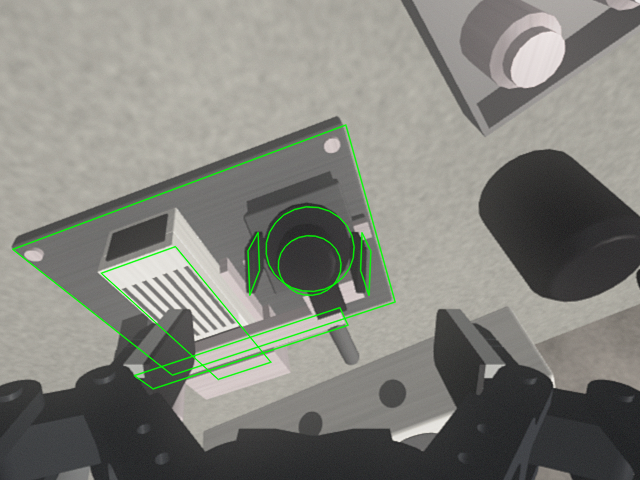

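Request:
jog_arm(commands=[0,0.004,0.003,-5,45,-1.8,85,0,0.004,0.003,-5,75,-1.8,85,0,0.004,0.003,-5,90,-1.8,85,0,0.004,0.003,-5,90,-1.8,85])

```text
time_s: 3.85
eef_pos: [0.557, 0.1291, 0.0732]
ee_rot: [-2.065, -0.17, 1.089]
force: [0.1, 0.3, -0.2]
grip_width: 0.0851
```

Run:
```python
from h import *
goto(*capgrasp(35))
c=optics.calibration("wrist"); im,d=optics.grab_frame("wrist"); 
cv2.imwrite("pics/w3.png",im[:,:,::-1])
print(state()[2]['qpos'])
```

```text
rot [-0.002 -0.001 -0.003] mm [ 2.3 -1.4 -0.1] deg 0.2 dist 2.7
[ 0.35564269  0.22563489 -0.71387654  0.17154103 -0.25566388  0.81998456]
```

View pics/w3.png

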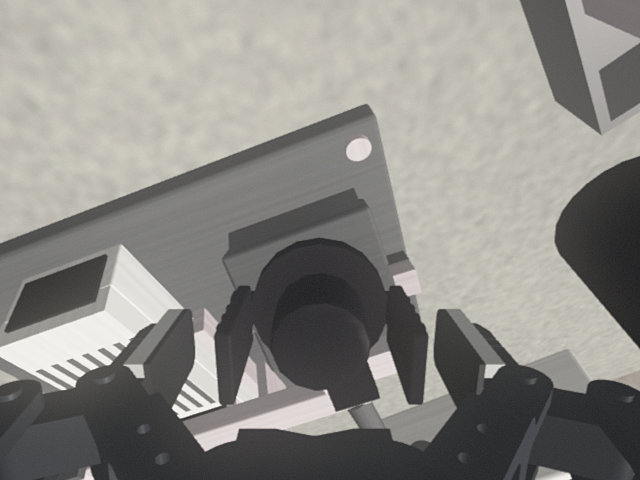

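Request:
jog_arm(commands=[0,0,0,2.4,-1,0,70,0,0,0,2.4,-1,0,44,0,0,0,2.4,-1,0,40,0,0,0,2.4,-1,0,40,0,0,0,2.4,-1,0,40,0,0,0,2.4,-1,0,40], squeeze=45)

```text
time_s: 4.65
eef_pos: [0.5573, 0.1308, 0.0774]
ee_rot: [-2.069, -0.171, 1.09]
force: [-17.4, -3.7, 22.7]
grip_width: 0.0439
```

Run:
```python
from h import *
goto(*capgrasp(35)); o=state()[2]; print(o['grip_width'],o['ft_torque'])
c=optics.calibration("wrist"); im,d=optics.grab_frame("wrist"); 
cv2.imwrite("pics/w4.png",im[:,:,::-1])
```

```text
rot [ 0.002 -0.002 -0.002] mm [-0.   2.3  1.2] deg 0.2 dist 2.6
0.043908049856917576 [-1.10970638  1.34549333 -0.67787219]
```

View pics/w4.png

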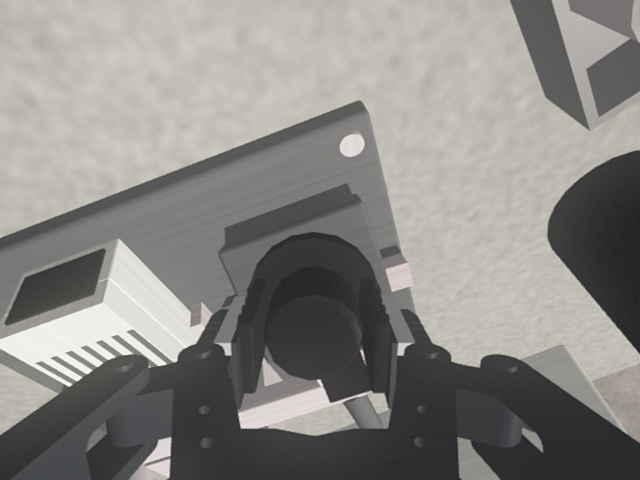

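Request:
jog_arm(commands=[0,0,0,0,-3,0,40,0,0,0,0,-3,0,40])

```text
time_s: 4.95
eef_pos: [0.5565, 0.131, 0.0785]
ee_rot: [-2.068, -0.17, 1.089]
force: [4.0, -4.3, -6.1]
grip_width: 0.0426
```

Request:
jog_arm(commands=[0,-0.12,0,0,0,0,40,0,-0.24,0,0,0,0,40,0,-0.36,0,0,0,0,40,0,-0.48,0,0,0,0,40,0,-0.6,0,0,0,0,40,0,-0.72,0,0,0,0,40,0,-0.84,0,0,0,0,40,0,-0.94,0,0,0,0,40,0,-1.02,0,0,0,0,40,0,-1.02,0,0,0,0,40])

```text
time_s: 6.2
eef_pos: [0.5566, 0.1326, 0.0784]
ee_rot: [-1.995, 0.314, 1.999]
force: [3.8, 3.8, -8.6]
grip_width: 0.0425
```

Run:
```python
from h import *
goto(*capgrasp(38,turn=1.0)); o=state()[2]; print(o['grip_width'],o['ft_torque'],o['qpos'])
c=optics.calibration("wrist"); im,d=optics.grab_frame("wrist"); 
cv2.imwrite("pics/w5.png",im[:,:,::-1])
```

```text
rot [-0.001  0.019  0.002] mm [-0.5  0.7  1.4] deg 1.1 dist 1.7
0.04253889730662285 [0.99465179 0.49115263 0.10500934] [ 0.3618652   0.21856411 -0.70768307  0.18442838 -0.25642178 -0.19523916]
```

View pics/w5.png

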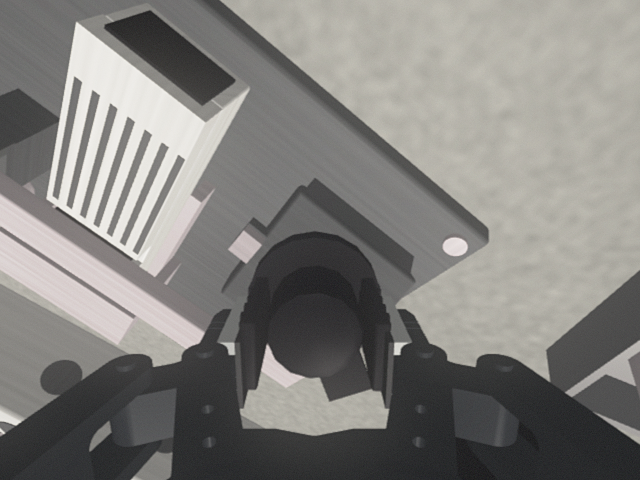

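Request:
jog_arm(commands=[0,-0.06,0,0,0,0,40,0,-0.06,0,0,0,0,40])

```text
time_s: 6.5
eef_pos: [0.5566, 0.1327, 0.0784]
ee_rot: [-1.977, 0.337, 2.055]
force: [1.6, 4.8, -7.5]
grip_width: 0.0426
```

Run:
```python
from h import *
goto(*capgrasp(38,turn=1.0)); o=state()[2]; print(o['grip_width'],o['ft_torque'])
```

```text
rot [-0.     0.076  0.002] mm [-0.4  0.7  1.5] deg 4.4 dist 1.7
0.042585808534884924 [ 1.97878894  0.64759896 -0.83708147]
```

Request:
jog_arm(commands=[0,-0.03,0,0,0,0,55,0,0,0,0,0,0,80,0,0,0,0,0,0,85,0,0,0,0,-40,0,85,0,0,0,0,-90,0,85,0,0,0,0,-120,0,85,0,0,0,0,-120,0,85])

```text
time_s: 7.38
eef_pos: [0.4981, 0.1429, 0.1851]
ee_rot: [-1.981, 0.34, 2.055]
force: [0.8, 0.5, 0.1]
grip_width: 0.0851
```

```bash
cat >> h.py <<'E'
def down(p,flip=False,tilt=0.0):
    C=RC(); x=C@np.array([0,1.,0]); y=np.array([0,0,-1.]); R=np.stack([x,y,np.cross(x,y)],1)
    if tilt: R=Rn.from_rotvec(tilt*x).as_matrix()@R
    return R,np.asarray(p,float)
E
python3 - <<'E'
from h import *
im,d=optics.grab_frame("wrist"); 
cv2.imwrite("pics/w6.png",im[:,:,::-1])
o=state()[2]; print(o['force'],o['grip_width'])
goto(*down(cw([46,90,160])))
E
```

```text
[-0.22702642  0.53384062 -0.77621734] 0.084659807983484
rot [ 0.502  0.712 -0.191] mm [-103.8  113.6 -107.3] deg 51.1 dist 187.6
```

View pics/w6.png

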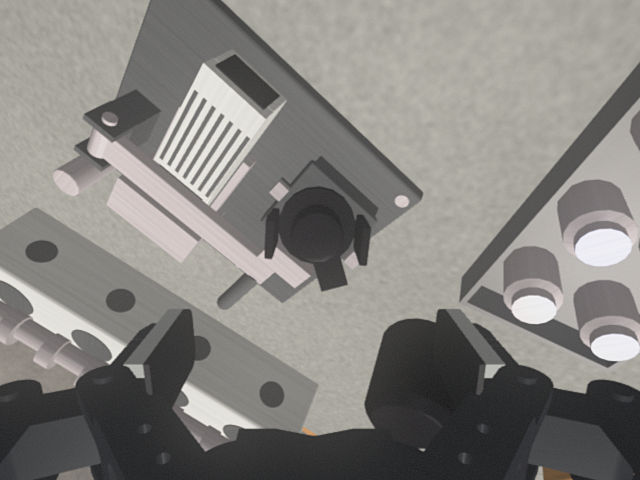

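Request:
jog_arm(commands=[0.502,0.712,-0.191,-104,114,-107,60,0.502,0.712,-0.191,-104,114,-107,60,0.502,0.712,-0.191,-104,114,-107,50,0.502,0.712,-0.191,-104,114,-107,45,0.502,0.712,-0.191,-104,114,-107,45,0.502,0.712,-0.191,-104,114,-107,45,0.502,0.712,-0.191,-104,114,-107,45])

```text
time_s: 8.3
eef_pos: [0.6795, 0.1035, 0.1565]
ee_rot: [-1.568, 0.003, 1.399]
force: [-0.1, 0.1, -0.3]
grip_width: 0.0446
```

Run:
```python
from h import *
c=optics.calibration("wrist"); im,d=optics.grab_frame("wrist"); im=im[:,:,::-1].copy()
def poly(P):
    cv2.polylines(im,[np.int32(np.round(proj(np.array(P),c)*8))],True,(0,255,0),1,cv2.LINE_AA,3)
poly([cw((x,y,56)) for x,y in [(12,83),(72,83),(72,97),(12,97)]])
poly([cw(k) for k in [(-12,-60,61),(-12,98,61),(12,98,61),(12,-60,61)]])
poly([cw(k) for k in [(22,-38.5,58),(60,-38.5,58),(60,38.5,58),(22,38.5,58)]])
cv2.imwrite("pics/w7.png",im)
o=state()[2]; print(o['force'],o['grip_width'],o['qpos'])
goto(*down(cw([46,90,58])))
```

```text
[ 0.22590137 -0.41372628 -0.26640574] 0.04482178004907358 [ 0.15225449  0.55858681  0.24960067  1.26480707 -0.00131652  0.32404211]
rot [-0.002  0.002 -0.002] mm [ 1.2 99.2 -1.1] deg 0.2 dist 99.2
```

View pics/w7.png

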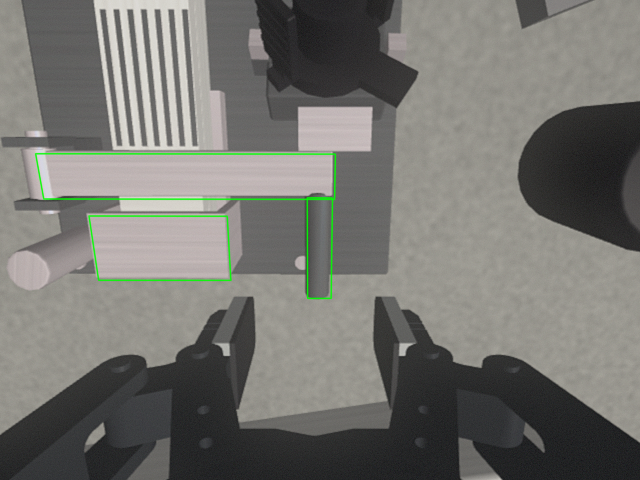

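Request:
jog_arm(commands=[0,0,0,1,50,-1,45,0,0,0,1,85,-1,42,0,0,0,1,99,-1,40,0,0,0,1,99,-1,10,0,0,0,1,99,-1,8,0,0,0,1,99,-1,8,0,0,0,1,99,-1,8], squeeze=30)

```text
time_s: 9.22
eef_pos: [0.6811, 0.1046, 0.0601]
ee_rot: [-1.569, 0.001, 1.397]
force: [-3.4, 0.0, 6.4]
grip_width: 0.0128
```

Run:
```python
from h import *
o=state()[2]; print(o['force'],o['grip_width'],o['qpos'])
R0,p0,_=state()
for a in np.arange(.1,1.21,.1):
    d=np.array([0,150*(np.cos(a)-1),150*np.sin(a)]); v=R0.T@(RC()@d); print(round(a,2),v.round(1))
```

```text
[-3.40445517  0.04640454  6.42275103] 0.012820134889729065 [ 1.52517823e-01  6.20736626e-01  1.04082210e-01  1.05583126e+00
 -2.25780771e-04  3.26636749e-01]
0.1 [ -0.8 -15.    0. ]
0.2 [ -3.  -29.8   0. ]
0.3 [ -6.7 -44.3   0.1]
0.4 [-11.9 -58.4   0.1]
0.5 [-18.4 -71.9   0.1]
0.6 [-26.3 -84.7   0.1]
0.7 [-35.3 -96.6   0.1]
0.8 [-4.560e+01 -1.076e+02  1.000e-01]
0.9 [-5.680e+01 -1.175e+02  1.000e-01]
1.0 [-6.910e+01 -1.262e+02  1.000e-01]
1.1 [-8.210e+01 -1.336e+02  1.000e-01]
1.2 [-9.580e+01 -1.397e+02  1.000e-01]
```

Request:
jog_arm(commands=[0,0,0,-0.8,-15,0,8,0,0,0,-3,-30,0,8,0,0,0,-6.7,-44.3,0,8,0,0,0,-12,-58.4,0,8,0,0,0,-18.4,-72,0,8,0,0,0,-26.3,-84.7,0,8])

```text
time_s: 9.98
eef_pos: [0.6769, 0.0806, 0.1457]
ee_rot: [-1.569, -0.003, 1.398]
force: [0.3, 11.9, -0.1]
grip_width: 0.0126
```

Request:
jog_arm(commands=[0,0,0,-9,-11.9,0,8,0,0,0,-19.3,-22.9,0,8,0,0,0,-30.5,-32.8,0,8,0,0,0,-42.8,-41.5,0,8,0,0,0,-55.8,-48.9,0,8,0,0,0,-62.4,-52.2,0,8,0,0,0,-62.4,-52.2,0,8])

```text
time_s: 10.85
eef_pos: [0.6667, 0.0191, 0.2015]
ee_rot: [-1.574, -0.004, 1.398]
force: [-4.7, 11.5, 24.1]
grip_width: 0.0126
```

Run:
```python
from h import *
for n in ("wrist","scene"):
    im,d=optics.grab_frame(n); cv2.imwrite(f"pics/{n}8.png",im[:,:,::-1])
R,p,o=state(); q=(RC().T@(p-ORG))*1000; print(q, np.arctan2(q[2]-56,q[1]+60))
```

```text
[ 47.37103969   3.51403996 201.41774576] 1.1589991683645324
```

View pics/wrist8.png

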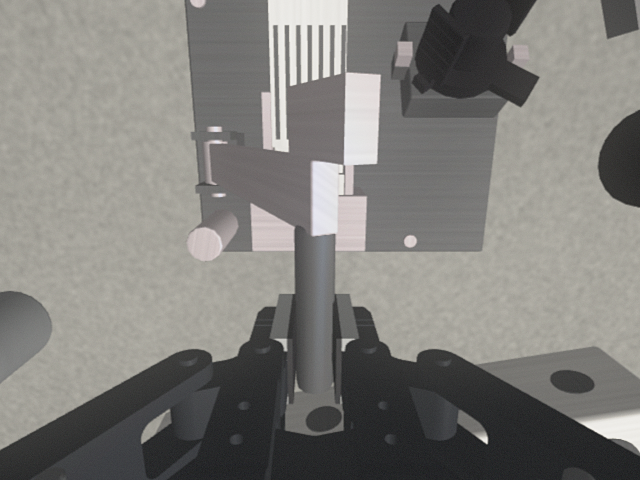

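View pics/scene8.png

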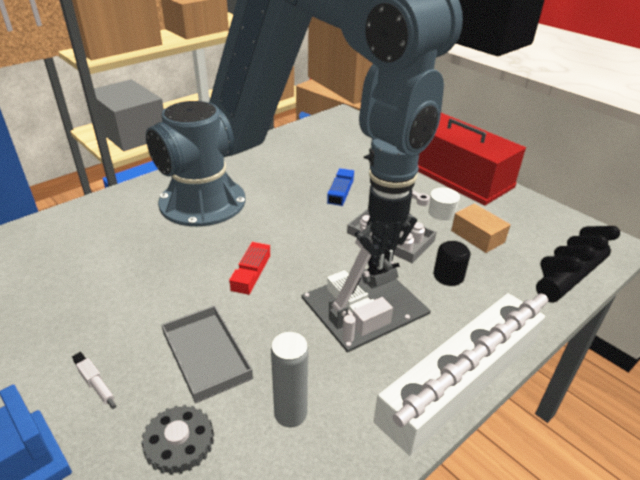

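The bar is up: the scene view shows it leaning over the slot at about (350,275), and the rod position works out to 1.16 rad. I'll release it and go up.

Request:
jog_arm(commands=[0,0,0,0,0,0,30,0,0,0,0,0,0,45,0,0,0,0,-35,0,45,0,0,0,0,-70,0,50,0,0,0,0,-75,0,60])

```text
time_s: 11.58
eef_pos: [0.6667, 0.0168, 0.2734]
ee_rot: [-1.571, 0.001, 1.396]
force: [0.0, 0.6, -0.3]
grip_width: 0.06
```

Run:
```python
from h import *
print(state()[2]['qpos'])
goto(*down(cw([-88,0,265])));goto(*down(cw([-88,0,120])))
```

```text
[ 2.57342027e-02  4.90845597e-01  4.27987914e-01  1.50765298e+00
 -1.38878083e-03  2.00518577e-01]
rot [ 0.001 -0.001 -0.001] mm [ -1.3   8.3 135.8] deg 0.1 dist 136.1
rot [ 0.001 -0.001 -0.001] mm [ -1.1 153.3 135.9] deg 0.1 dist 204.9
```

Request:
jog_arm(commands=[0,0,0,-1,0,60,62,0,0,0,-1,0,120,62,0,0,0,-1,5,136,62,0,0,0,-1,60,136,62,0,0,0,-1,120,136,62,0,0,0,-1,145,136,62,0,0,0,-1,145,136,62])

```text
time_s: 12.45
eef_pos: [0.5294, 0.0393, 0.124]
ee_rot: [-1.563, 0.003, 1.396]
force: [0.5, 0.4, 0.9]
grip_width: 0.0621
```

Run:
```python
from h import *
c=optics.calibration("wrist"); im,d=optics.grab_frame("wrist"); im=im[:,:,::-1].copy()
def poly(P):
    cv2.polylines(im,[np.int32(np.round(proj(np.array(P),c)*8))],True,(0,255,0),1,cv2.LINE_AA,3)
poly([cw(k) for k in [(-101,-24,48),(-101,24,48),(49,24,48),(49,-24,48)]])
cv2.imwrite("pics/w9.png",im)
goto(*down(cw([-88,0,36])))
im,d=optics.grab_frame("top"); cv2.imwrite("pics/top9.png",im[:,:,::-1])
```

```text
rot [-0.005 -0.001 -0.002] mm [ 0.2 89.7 -2.5] deg 0.3 dist 89.7
```

View pics/w9.png

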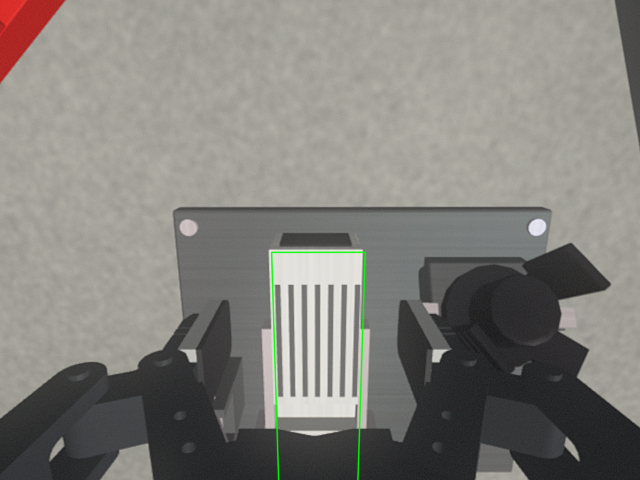

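View pics/top9.png

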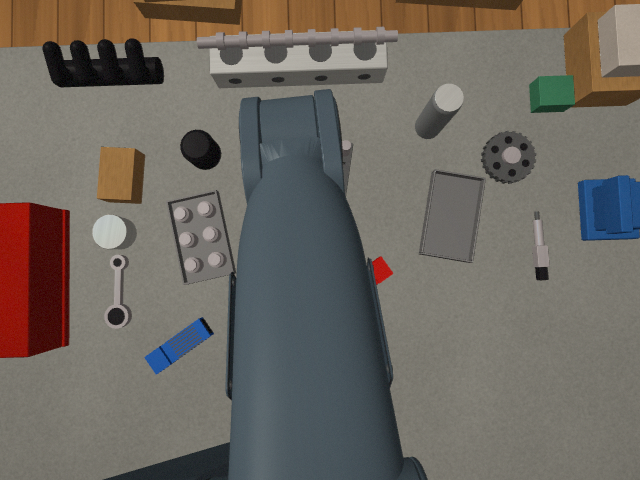

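Request:
jog_arm(commands=[-0.005,0,0,0.5,45,-2,62,-0.005,0,0,0.5,75,-2,62,-0.005,0,0,0.5,88,-2,62,-0.005,0,0,0.5,88,-2,50,-0.005,0,0,0.5,88,-2,40,-0.005,0,0,0.5,88,-2,40,-0.005,0,0,0.5,88,-2,40], squeeze=35)

```text
time_s: 13.42
eef_pos: [0.5338, 0.0399, 0.0391]
ee_rot: [-1.575, 0.001, 1.397]
force: [0.0, 0.3, 5.0]
grip_width: 0.0476
```

Run:
```python
from h import *
R,p,o=state(); print((RC().T@(p-ORG))*1000, o['qpos'])
goto(*down(cw([-156,0,39])))
```

```text
[-87.04117961   1.04009821  39.14686098] [ 0.07572313  0.41127871 -0.34607661  0.8101083  -0.00196558  0.24984021]
rot [ 0.004 -0.001 -0.001] mm [-1.1 -0.1 69. ] deg 0.2 dist 69.0
```

Request:
jog_arm(commands=[0,0,0,0,0,10,40,0,0,0,0,0,25,40,0,0,0,0,0,42,40,0,0,0,0,0,58,40,0,0,0,0,0,69,40,0,0,0,0,0,69,40])

```text
time_s: 14.18
eef_pos: [0.4641, 0.0522, 0.0388]
ee_rot: [-1.573, 0.001, 1.397]
force: [-3.1, 0.7, 13.5]
grip_width: 0.0475
```

Run:
```python
from h import *
R,p,o=state(); print((RC().T@(p-ORG))*1000, o['qpos'])
im,d=optics.grab_frame("wrist"); cv2.imwrite("pics/w10.png",im[:,:,::-1])
```

```text
[-157.82429341    1.05552586   38.78918749] [ 0.11282494  0.31731779 -0.50584267  0.7459216  -0.00149208  0.28654121]
```

View pics/w10.png

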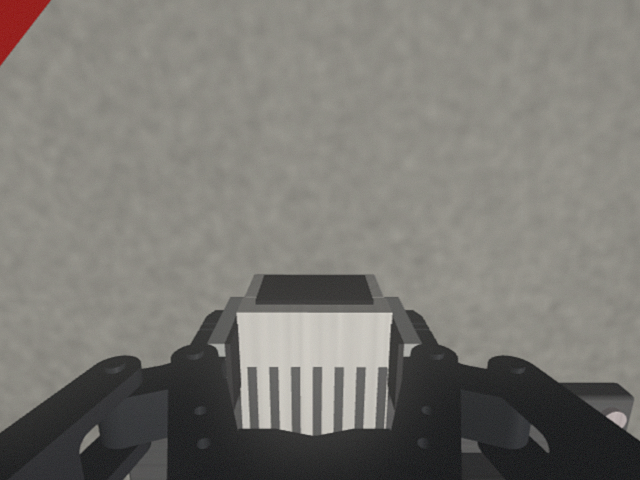

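Request:
jog_arm(commands=[0,0,0,0,0,0,50,0,0,0,-0.5,0,0,62,0,0,0,-1,0,0,62,0,0,0,-1,0,-30,62,0,0,0,-1,0,-60,62,0,0,0,-1,0,-60,62,0,0,0,-1,0,-60,45,0,0,0,-1,0,-60,40,0,0,0,-1,0,-60,40,0,0,0,-1,0,-60,40], squeeze=60)

```text
time_s: 15.48
eef_pos: [0.5233, 0.0405, 0.0381]
ee_rot: [-1.572, 0.002, 1.397]
force: [-1.4, 0.3, -3.0]
grip_width: 0.0472
```

Run:
```python
from h import *
R,p,o=state(); print((RC().T@(p-ORG))*1000, o['force'],o['grip_width'])
im,d=optics.grab_frame("wrist"); cv2.imwrite("pics/w11.png",im[:,:,::-1])
# tray from top0
P=np.load("pics/top0P.npy"); m=(P[...,2]>.012)&(P[...,2]<.05)&(P[...,0]>.37)&(P[...,0]<.62)&(P[...,1]>-.38)&(P[...,1]<-.21)
m=m.astype(np.uint8); n,l,s,ce=cv2.connectedComponentsWithStats(m)
for i in range(1,n):
    if s[i,4]>50:
        q=P[l==i]; print(s[i],cv2.minAreaRect((q[:,:2]*1000).astype(np.float32)))
cv2.imwrite("pics/trayc.png",cv2.resize(cv2.imread("pics/top0.png")[90:280,400:580],None,fx=3,fy=3,interpolation=cv2.INTER_CUBIC))
```

```text
[-97.56130617  -0.25117203  38.06527746] [-1.37364405  0.28362975 -2.95873084] 0.047179876999029126
[420 169  66  94 867] ((496.6399230957031, -296.1455078125), (121.75264739990234, 200.63861083984375), 78.43521881103516)
```

View pics/w11.png

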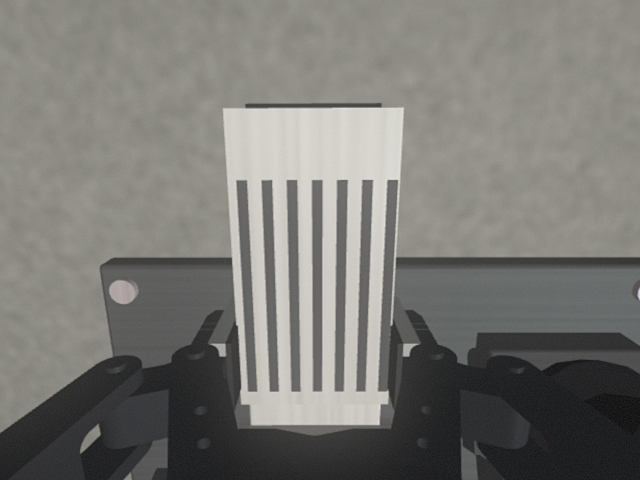

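View pics/trayc.png

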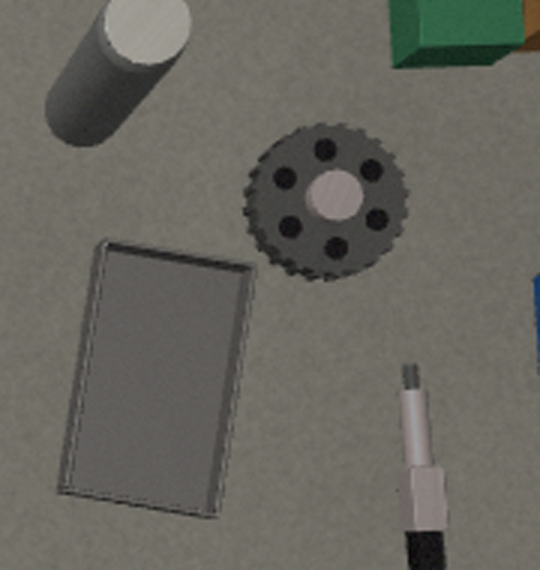

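Request:
jog_arm(commands=[0,0,0,0,-5,0,40,0,0,0,0,-20,0,40,0,0,0,0,-45,0,40,0,0,0,0,-70,0,40,0,0,0,0,-90,20,40,0,0,0,0,-95,45,40,0,0,0,0,-95,65,40,0,0,0,0,-95,65,40])

```text
time_s: 16.52
eef_pos: [0.4591, 0.052, 0.1342]
ee_rot: [-1.574, 0.001, 1.397]
force: [0.1, 0.3, -3.2]
grip_width: 0.0472
```

```bash
cat >> h.py <<'E'
TR=np.array([.4966,-.2961]); TY=np.radians(-11.57)
def trayp(z,dx=0,dy=0):
    R=Rn.from_euler('z',TY).as_matrix(); x=R@np.array([0,1.,0]); y=np.array([0,0,-1.])
    return np.stack([x,y,np.cross(x,y)],1), np.array([*TR,z])+R@np.array([dx,dy,0])/1000
E
python3 - <<'E'
from h import *
R,p,o=state(); print(o['grip_width'],o['qpos'],o['ft_torque'])
im,d=optics.grab_frame("wrist"); cv2.imwrite("pics/w12.png",im[:,:,::-1])
goto(*trayp(.135))
E
```

```text
0.04723469231560713 [ 0.11392821  0.20260809 -0.37371961  0.99210472 -0.00198508  0.28775038] [ 0.00159322 -0.03679011 -0.03000305]
rot [ 0.004  0.028 -0.001] mm [-3.365e+02 -1.000e-01 -9.600e+01] deg 1.6 dist 349.9
```

View pics/w12.png

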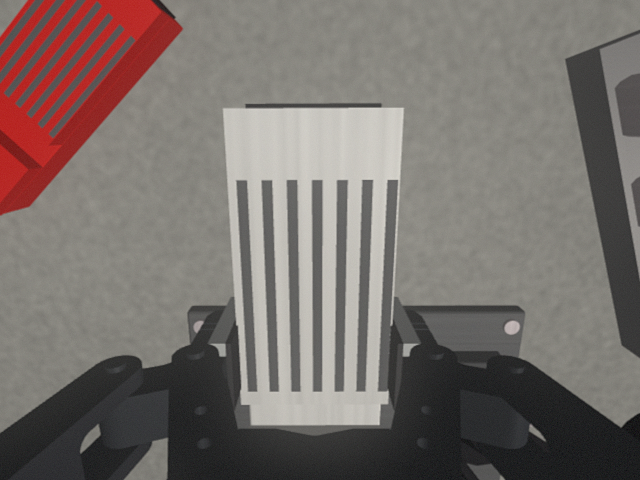

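Request:
jog_arm(commands=[0,0,0,-30,0,0,40,0,0,0,-75,0,-10,40,0.004,0.02,0,-125,0,-25,40,0.004,0.028,0,-175,0,-45,40,0.004,0.028,0,-225,0,-62,40,0.004,0.028,0,-275,0,-80,40,0.004,0.028,0,-318,0,-92,40,0.004,0.028,0,-336.5,0,-96,40,0.004,0.028,0,-336.5,0,-96,40,0.004,0.028,0,-336.5,0,-96,40])

```text
time_s: 17.82
eef_pos: [0.496, -0.2954, 0.1337]
ee_rot: [-1.568, 0.001, 1.369]
force: [0.3, 1.3, -4.9]
grip_width: 0.0468
```

Run:
```python
from h import *
im,d=optics.grab_frame("wrist"); cv2.imwrite("pics/w13.png",im[:,:,::-1])
im,d=optics.grab_frame("scene"); cv2.imwrite("pics/s13.png",im[:,:,::-1])
R,p,o=state(); print(o['grip_width'],o['qpos'],o['ft_torque'])
goto(*trayp(.034))
```

```text
0.04681821669644003 [-0.53555603  0.38814116 -0.10189645  1.08239725 -0.00179173 -0.33461415] [ 0.00336515  0.02569044 -0.02156638]
rot [-0.002  0.001 -0.001] mm [-0.8 99.9 -0.8] deg 0.2 dist 99.9
```

View pics/w13.png

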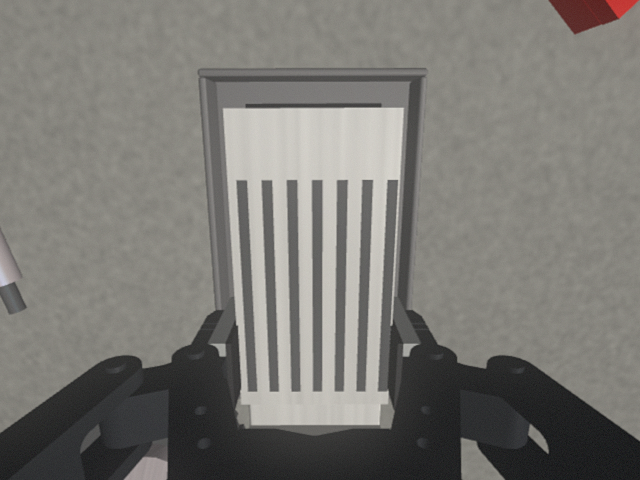

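View pics/s13.png

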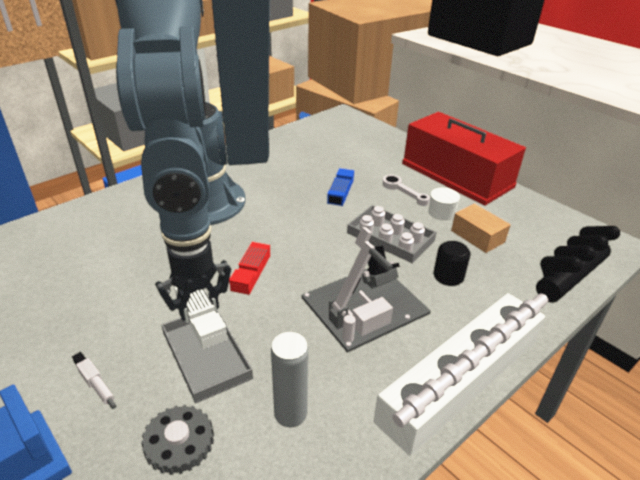

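Request:
jog_arm(commands=[0,0,0,-0.8,30,-0.8,40,0,0,0,-0.8,60,-0.8,40,0,0,0,-0.8,82,-0.8,40,0,0,0,-0.8,93,-0.8,40,0,0,0,-0.8,98,-0.8,40,0,0,0,-0.8,101,-0.8,40,0,0,0,-0.8,101,-0.8,40])

```text
time_s: 18.8
eef_pos: [0.4968, -0.2974, 0.0333]
ee_rot: [-1.57, 0.002, 1.369]
force: [-0.2, 0.4, -3.3]
grip_width: 0.0469
```

Request:
jog_arm(commands=[0,0,0,0,1.5,0,40,0,0,0,0,3,0,40,0,0,0,0,3.5,0,40,0,0,0,0,3.5,0,40])

```text
time_s: 19.3
eef_pos: [0.4966, -0.2974, 0.0301]
ee_rot: [-1.57, 0.002, 1.368]
force: [-2.2, 1.7, 5.3]
grip_width: 0.0472
```

Contact: the force changed from -3.3 to +5.3 N. I'll release gently and go up.

Request:
jog_arm(commands=[0,0,0,0,0,0,48,0,0,0,0,0,0,54,0,0,0,0,0,0,62,0,0,0,0,0,0,62,0,0,0,0,-20,0,62,0,0,0,0,-60,0,62,0,0,0,0,-110,0,62,0,0,0,0,-150,0,62,0,0,0,0,-150,0,62])

```text
time_s: 20.42
eef_pos: [0.4984, -0.298, 0.1826]
ee_rot: [-1.575, 0.003, 1.369]
force: [0.0, 0.9, -0.4]
grip_width: 0.0615
```

Run:
```python
from h import *
c=optics.calibration("wrist"); im,d=optics.grab_frame("wrist"); im=im[:,:,::-1].copy()
def poly(P,col=(0,255,0)):
    cv2.polylines(im,[np.int32(np.round(proj(np.array(P),c)*8))],True,col,1,cv2.LINE_AA,3)
for w,l,z in ((60,100,.03),(24,75,.04)):
    poly([trayp(z,a,b)[1] for a,b in [(-l,-w),(-l,w),(l,w),(l,-w)]])
cv2.imwrite("pics/w14.png",im)
im,d=optics.grab_frame("scene"); cv2.imwrite("pics/s14.png",im[:,:,::-1])
im,d=optics.grab_frame("top"); cv2.imwrite("pics/t14.png",im[:,:,::-1])
print(state()[2])
```

```text
{'time_s': 20.575, 'qpos': array([-0.53790165,  0.36220956, -0.02211037,  1.18907036, -0.00202935,
       -0.33568079]), 'qd': array([ 0.00035148,  0.01273866, -0.01080479,  0.00219803, -0.00101589,
       -0.00071802]), 'joint_efforts': array([ 2.36766980e-03, -6.38502359e+01,  3.44859123e+01,  2.83299212e-02,
       -8.22709990e-03,  4.43559634e-05]), 'eef_pos': array([ 0.49641355, -0.29683092,  0.17839209]), 'ee_rot': array([-1.56767865e+00,  1.06160187e-03,  1.36857975e+00]), 'force': array([ 0.45240563,  0.26708029, -0.52315031]), 'ft_torque': array([-0.0568202 ,  0.04471546,  0.02102737]), 'grip_width': 0.0623040039719329}
```

View pics/w14.png

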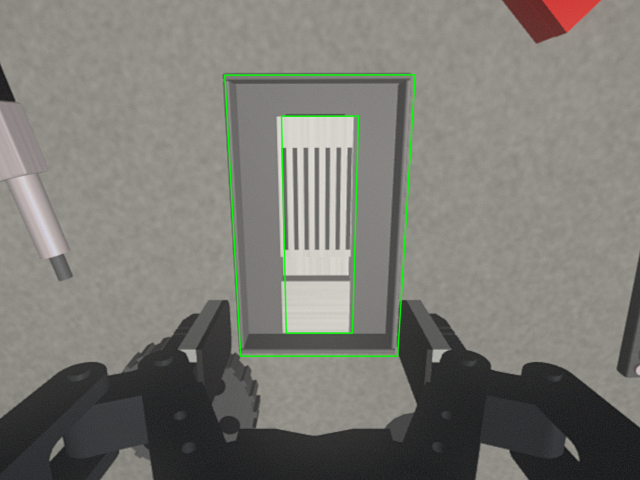

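View pics/s14.png

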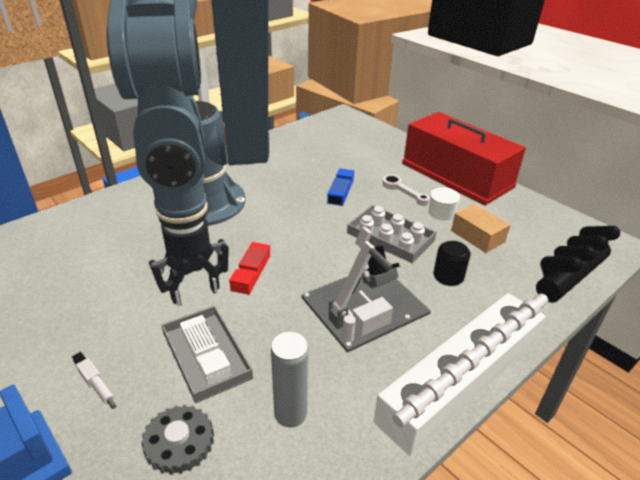

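View pics/t14.png

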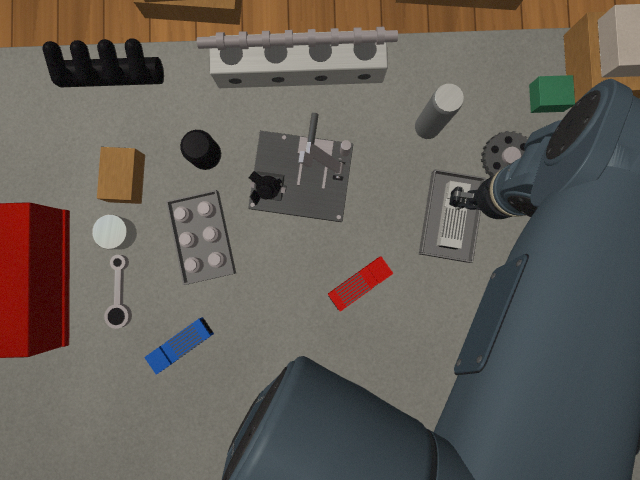

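The module lies flat, within a few mm of the tray's centre: its outline at (316,225) matches the predicted rectangle. Next I'll check the cap and bar in a crop.

Run:
```python
from h import *
a=cv2.imread("pics/t14.png")[115:235,235:365]; b=cv2.imread("pics/s14.png")[215:350,295:435]
cv2.imwrite("pics/crop14.png",np.hstack([cv2.resize(a,(390,360),interpolation=cv2.INTER_CUBIC),cv2.resize(b,(390,360),interpolation=cv2.INTER_CUBIC)]))
```

```text
(no output)
```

View pics/crop14.png

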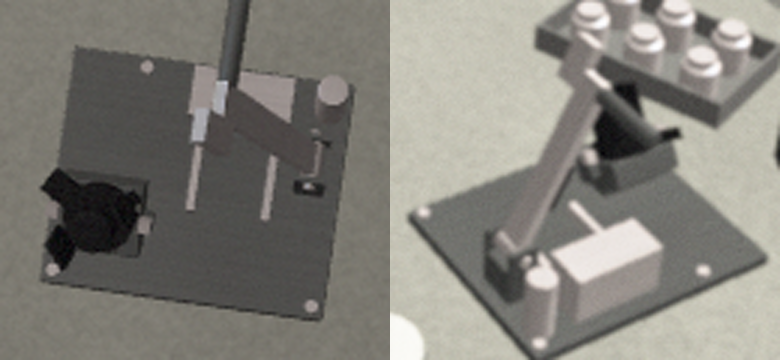

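```bash
python3 -c "
from h import *
print(ctrl.close_job())"
```

```text
the job is handed in; nothing more can be done
None
```

The module is out of the cradle and lying flat, right way up, within about 3 mm of the middle of the empty tray. The job was handed in at about 20.6 s; it reported no verdict.

- **Lock:** I squeezed both tabs fully in and turned the cap 1.0 rad counter-clockwise. The torque rose at the end as it met its stop. The last pictures show the tongue swung clear of the bar and the tabs released.
- **Bar:** I lifted it by the rod to about 1.15 rad, worked out from the rod's position. It stayed up after release.
- **Module:** I slid it about 70 mm out, regripped it at its middle, carried it over, lowered it until it touched the tray floor, and released it. The gripper is now clear above it.
- **Surroundings:** The other things on the bench look unmoved in the last scene and top pictures. I did not measure each one.

**Checks that disagreed:** The wrist view put the cap about 2 mm off the top-view position. The close view settled it in favour of the top view. There was also about 28 N on the tool while closing on the tabs, which I eased by backing off 3 mm, and about 27 N while holding the lifted bar. Both are well under the 120 N wrist limit.

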